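Tip two washed tube racks back onto their bases

TASK

Two washed tube racks, one blue and one orange, were stood on their long sides to dry. Gently push each one over with the fingertips or the outside of the fingers so that it lies flat on its white base with the open wells facing up, close to where it stood. Do not grip, lift or drag the racks, and leave the bottle, the tip box, the mouse and the mini centrifuge alone.

Things in the scene. Friction and masses are not known exactly. Their poses are not given: they have to be found in the camera images.
- rack_blue: blue tube rack, a block 140 long, 85 wide, 45 thick (mm), about 250 g, loose, standing on a long 140 x 45 side, 85 tall. One 140 x 85 face is a grid of 7 x 4 open square wells, the other the plain white base. Origin: middle of the side it stands on. Its x axis points out of the well face (up when it lies wells up), y along its length, z up while it stands. Tips at 0.5-1.5 N near the top
- rack_blue_center (a point): centre of the blue rack's block: 42.5 mm above the bench while it stands, 22.5 mm when it lies flat
- rack_orange: orange tube rack, a block 110 long, 70 wide, 40 thick (mm), about 180 g, loose, standing on a long 110 x 40 side, 70 tall. One 110 x 70 face is a grid of 6 x 4 open square wells, the other the plain white base. Origin: middle of the side it stands on. Its x axis points out of the well face (up when it lies wells up), y along its length, z up while it stands. Tips at 0.5-1.5 N near the top
- rack_orange_center (a point): centre of the orange rack's block: 35 mm above the bench while it stands, 20 mm when it lies flat
- bottle: brown glass reagent bottle with a white cap, loose, 56 mm diameter, 110 mm tall, upright on the bench; origin at the centre of its underside, z up
- tip_box: pipette tip box, loose, 85 x 120 x 75 mm tall, black below with a pale translucent lid; origin at the centre of its underside, y along its length, z up
- mouse: black wireless computer mouse, loose, about 100 x 58 x 34 mm tall; origin at the centre of its underside, z up
- centrifuge: mini centrifuge fixed to the bench, round white body 150 mm diameter with a domed blue lid, 104 mm tall; origin at the centre of its underside, z up
Not all that is in view belongs to the job. There is more than one size of the rack_orange; the job needs the largest. Several things look just like the rack_blue: the one meant starts farthest from the robot's base.

How it is judged:
At the end, for the whole second after the job is handed in: Both racks lie flat on the bench on their white bases, wells up (within 0.1 rad), at rest, their centres within 130 mm of where they started; bottle, tip box and mouse upright and within 20 mm of where they were (angle between each of rack_blue, rack_orange's own x axis and vertical below 0.1 rad and height (world z) of rack_blue_center below 0.0285 m and distance of each of rack_blue_center, rack_orange_center from where it was at the start of the episode below 0.13 m and linear speed of each of rack_blue, rack_orange below 0.02 m/s and angular speed of each of rack_blue, rack_orange below 0.15 rad/s and height (world z) of rack_orange_center below 0.026 m and distance of each of bottle, tip_box, mouse from where it was at the start of the episode below 0.02 m and angle between each of bottle, tip_box, mouse's own z axis and vertical below 0.1 rad); the robot touches nothing.
It fails at once if a rack is lifted (its centre rises above 75 mm) (height (world z) of any of rack_blue_center, rack_orange_center above 0.075 m).
It fails at once if a rack is carried or dragged away (its centre gets more than 130 mm from its start) (distance of any of rack_blue_center, rack_orange_center from where it was at the start of the episode above 0.13 m).
It fails at once if a rack is gripped or shoved hard (the fingers press on it with more than 18 N) (contact force between the fingers and rack_blue above 18 N or contact force between the fingers and rack_orange above 18 N).
It fails at once if the bottle, tip box or mouse is moved by more than 20 mm or tipped (distance of any of bottle, tip_box, mouse from where it was at the start of the episode above 0.02 m or angle between any of bottle, tip_box, mouse's own z axis and vertical above 0.35 rad).
It fails at once if the mini centrifuge is struck by the robot (more than 5 N) (contact force between centrifuge and the arm above 5 N or contact force between centrifuge and the fingers above 5 N).
It also fails if it takes over 46 s, if anything falls off the work surface, if the arm or the gripper's body presses on something with over 40 N, if the wrist force passes 120 N, or if a joint passes its speed limit or range.

ROBOT

A 7-joint arm with a two-finger parallel gripper is mounted at the origin on the work surface. World frame = base frame: x ahead of the robot, y to its left, z up, the work surface at z = 0. Lengths are in m, angles in rad, forces in N, time in s.
With the tool pointing down it reaches from about 0.4 to 0.75 m from the base axis. Payload 19.5 kg.
Tool frame: the origin (TCP) lies on the centre line of the jaws, within the pads' length; the fingertips stand ahead of it and the grasp point (between the pads) lies 3 mm ahead of it (tip_reach is the z of the fingertips in the tool frame, in m); z points along the fingers, y is the line along which they close (so a half turn about z gives the same grasp; the last joint's range is limited). The gripper opens to 85 mm and grips with 20 to 120 N. Pads are 22 mm wide; open, the fingers measure 114 mm over their backs; the gripper's body (76 mm by 85 mm) begins 54 mm behind the grasp point. The pads swing forward as they close: fully open they stand 13 mm farther back than shut.
Start: joints at [-1.278, 0.707, -0.028, 1.485, 0.022, 0.951, -0.075], TCP at [0.189, 0.543, 0.253] pointing down, gripper open.
Joint ranges: [-2.71, 2.71], [-0.32, 2.16], [-1.57, 1.52], [0, 2.45], [-1.46, 4.6], [0, 2.02], [-2.83, 2.83]. Speed limits (rad/s): [1.89, 1.89, 2.57, 2.57, 3.01, 3.01, 3.01].

INTERFACE

Orientations are given as [roll, pitch, yaw] about the fixed x, y, z axes, in that order (R = Rz(yaw) Ry(pitch) Rx(roll)).
In Python, from plant import * gives the robot as it stands.
- The arm moves only by the tool play_rows, never from a script. Its argument "steps" is a list of rows, each a list of 7 numbers: the shift along the tool's x, y, z each as a share of 0.75 m, from -1 to 1, then the turn, a rotation vector about the tool's x, y, z each as a share of pi/2 rad, from -1 to 1, then the opening, from 0 (shut) to 1 (fully open). A call has 1 to 5 rows; each row is the pose to reach, as a shift and turn from the pose commanded when the call began, along the tool's axes at that moment; what a row does not reach only later rows make up. A row lasts 1/12 s, in which the tool goes at most 41.7 mm and 7.16 degrees, less where a joint would pass 70% of its speed; a pose out of reach is approached as far as the arm can. A call with a number of a shift or a turn outside -1 to 1 is refused whole. A call with a gripper value outside its range is refused whole. The fingers move at their own pace and stop on an object; the grip force is fixed at half the most. Time passes only in rows, so rows that repeat a pose let the fingers close. It gives the time, the measured TCP pose, the force, the opening and the grip force at its end, in the units of the state.
- read_state(): the state, without advancing time (a new reading comes with each control period).
- capture(name): name is "scene" or "top" or "wrist"; returns the picture (400x640x3 uint8, red, green, blue); there is no depth.
- camera_params(name): a dict with "fx", "fy", "cx", "cy" (pixels), "distortion" ([k1, k2, p1, p2, k3] as OpenCV has them; the pictures are not rectified), "position" and "orientation" of the camera in the world. Camera axes: x right, y up, looking along -z (the intrinsics and any distortion apply to the point x, -y, -z); pixel columns grow to the right and rows downward; lengths in m; the calibration is good to about 2 mm. A picture is of the moment at which its call begins: read the wrist's pose just before it. camera_params takes no time and is no camera call; for the wrist camera it gives the pose at the moment of the call.
- job_done(): hands the job in; it is judged then, once.
Trained networks look in the newest picture that a camera, given by its name, has taken for a name from the list of things; names that differ only in an ending like _2 or _b are one class to them, and where a whole thing is asked for, a point or a joint stands for the part that bears it (a point fixed in the world has none). Each returns a list of dicts, best first, with "confidence" (0 to 1); they miss things now and then, are a little off and sometimes report something else, mostly with a low value. They report only what shows in the picture. A call takes as long as a camera call. They do not tell look-alikes from the thing itself.
- outline_of(camera, target): "region" (400x640 bool, what is visible of it) and "rect" ([left, top, right, bottom] in pixels, round what is visible of it).
The state is a dict: "time_s": time; "q": joint angles; "qd": joint speeds; "effort": joint torques, N m; "tcp_pos": TCP position; "tcp_rot": TCP orientation; "wrist_force": force on the tool from outside, world axes, zero at the start; "ft_torque": the same for the moment, N m; "opening": opening from 0.0 (shut) to 1.0 (fully open); "grasp_force": force on a finger pad.
Only numpy, scipy, OpenCV 4.12 (cv2) and the standard library are available. Lean on these libraries where they do the work, as an engineer would, in place of code of your own. Each camera call takes 0.05 s, during which the arm holds its last target. There are 200 camera calls.

## Working session

There is one attempt and no reset: what is moved stays moved. The work goes in short steps, Python scripts to look and compute and a tool call to move; the robot and the scene stay as the last step left them, time stands still between calls to the robot, and variables do not carry over. Pictures are saved under pics/ and viewed, at most 10 in all, crops included, and the job is handed in when it is done.

Besides the shell and the picture viewer there is one more tool, called after "Emit:" in YAML: its name, and indented under it one key for each argument. play_rows: Moves the arm, as the interface text tells. Its arguments: {"type":"object","properties":{"steps":{"type":"array"}},"required":["steps"]}

```bash
mkdir -p pics; ls; cat > h.py <<'E'
from plant import *
import numpy as np, cv2
from scipy.spatial.transform import Rotation as R
def cam(n):
    p=camera_params(n); K=np.array([[p['fx'],0,p['cx']],[0,p['fy'],p['cy']],[0,0,1.]]); d=np.array(p['distortion'],float)
    o=np.array(p['orientation'],float)
    M=o if o.shape==(3,3) else (R.from_euler('xyz',o).as_matrix() if o.size==3 else R.from_quat(o).as_matrix())
    return K,d,M,np.array(p['position'])
def ray(n,uv,z):
    K,d,M,t=cam(n); q=cv2.undistortPoints(np.array(uv,float).reshape(-1,1,2),K,d)[:,0]
    v=np.c_[q[:,0],-q[:,1],-np.ones(len(q))]@M.T
    return t+v*((z-t[2])/v[:,2])[:,None]
def proj(n,P):
    K,d,M,t=cam(n); c=(np.array(P)-t)@M; c=c*[1,-1,-1]
    return cv2.projectPoints(c,np.zeros(3),np.zeros(3),K,d)[0][:,0]
E
python3 - <<'E'
from h import *
for n in ('scene','top'):
    im=capture(n); cv2.imwrite(f'pics/{n}0.png',im[:,:,::-1])
    print(n,camera_params(n))
    for t in ('rack_blue','rack_orange','bottle','tip_box','mouse','centrifuge'):
        for o in outline_of(n,t):
            m=np.argwhere(o['region'])
            print(t,round(o['confidence'],2),o['rect'],len(m))
s=read_state();print(s)
E
```

```text
pics
scene {'fx': 367.383754890065, 'fy': 367.383754890065, 'cx': 318.0228727156227, 'cy': 195.61391905312328, 'distortion': array([-0.05921122,  0.        ,  0.        ,  0.        ,  0.        ]), 'position': array([ 0.87272589, -0.40477444,  0.88768505]), 'orientation': array([ 0.54943348, -0.00696962,  0.67403251])}
rack_blue 0.94 [344.4, 130.0, 377.1, 185.7] 1061
rack_blue 0.66 [264.6, 100.9, 314.5, 136.7] 1302
rack_orange 0.96 [239.7, 219.6, 282.4, 266.4] 1194
rack_orange 0.9 [199.9, 214.7, 218.2, 254.1] 631
rack_orange 0.59 [288.4, 198.6, 321.3, 225.2] 690
bottle 0.7 [268.1, 154.7, 291.1, 186.3] 547
tip_box 0.56 [366.2, 72.0, 409.8, 115.7] 1406
mouse 0.95 [357.6, 235.4, 401.1, 269.9] 815
centrifuge 0.86 [136.0, 287.6, 206.8, 358.9] 3945
centrifuge 0.48 [365.6, 71.8, 409.8, 114.1] 1357
top {'fx': 501.2881359269814, 'fy': 501.2881359269814, 'cx': 316.12344322442027, 'cy': 203.4612469186441, 'distortion': array([0.04092631, 0.        , 0.        , 0.        , 0.        ]), 'position': array([ 0.41450108, -0.01097804,  1.61943944]), 'orientation': array([ 0.09487732,  0.01583819, 
[... 471 characters left out ...]
 496.0, 253.9] 2011
{'time_s': 0.7, 'q': array([-1.27771487,  0.70650464, -0.02761244,  1.484577  ,  0.02201035,
        0.95091115, -0.0755085 ]), 'qd': array([ 0.00057513, -0.00132941, -0.00200918, -0.00120068, -0.00062461,
        0.00095548, -0.00112461]), 'effort': array([-3.91643389e-04, -8.82836938e+01,  1.23511467e+00, -2.36361998e+01,
        1.73385692e-02,  1.85188917e-03, -3.75395825e-05]), 'tcp_pos': array([0.18891191, 0.54306353, 0.25327064]), 'tcp_rot': array([-3.14149496e+00, -3.25126977e-06,  2.80679780e+00]), 'wrist_force': array([0.40383413, 0.77056774, 0.12607721]), 'ft_torque': array([0.01412384, 0.02085915, 0.03958352]), 'grasp_force': 0.0, 'opening': 0.998512363995349}
```

```bash
python3 - <<'E'
from h import *
a=cv2.imread('pics/scene0.png')[60:370,130:420]; cv2.imwrite('pics/sc1.png',cv2.resize(a,None,fx=1.93*1,fy=1.93,interpolation=cv2.INTER_CUBIC))
b=cv2.imread('pics/top0.png')[110:320,140:500]; cv2.imwrite('pics/tc1.png',cv2.resize(b,None,fx=2.2,fy=2.2,interpolation=cv2.INTER_CUBIC))
for n,l in (('top',[(261,204,.08),(265,284,.08),(381,218,.07),(403,258,.06),(337,210,.06),(321,251,.1),(174,229,.07),(327,143,.03),(471,227,.1)]),):
    for u,v,z in l: print(u,v,ray(n,[(u,v)],z).round(3))
E
```

```text
261 204 [[0.556 0.186 0.08 ]]
265 284 [[0.312 0.167 0.08 ]]
381 218 [[ 0.52  -0.185  0.07 ]]
403 258 [[ 0.398 -0.254  0.06 ]]
337 210 [[ 0.543 -0.049  0.06 ]]
321 251 [[ 0.415 -0.002  0.1  ]]
174 229 [[0.475 0.455 0.07 ]]
327 143 [[ 0.761 -0.014  0.03 ]]
471 227 [[ 0.496 -0.451  0.1  ]]
```

View pics/sc1.png

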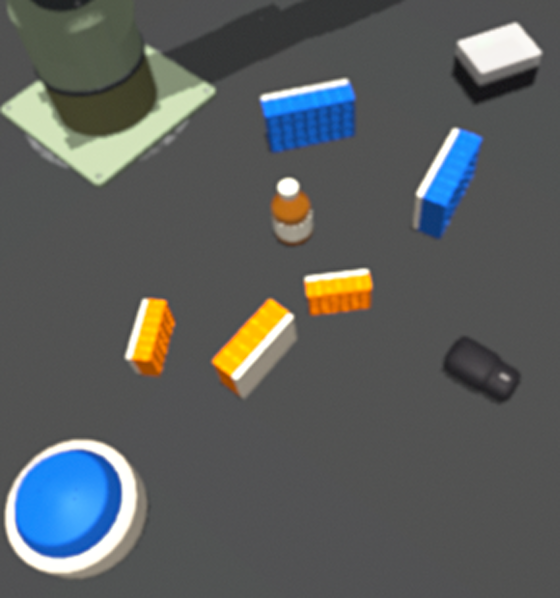

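View pics/tc1.png

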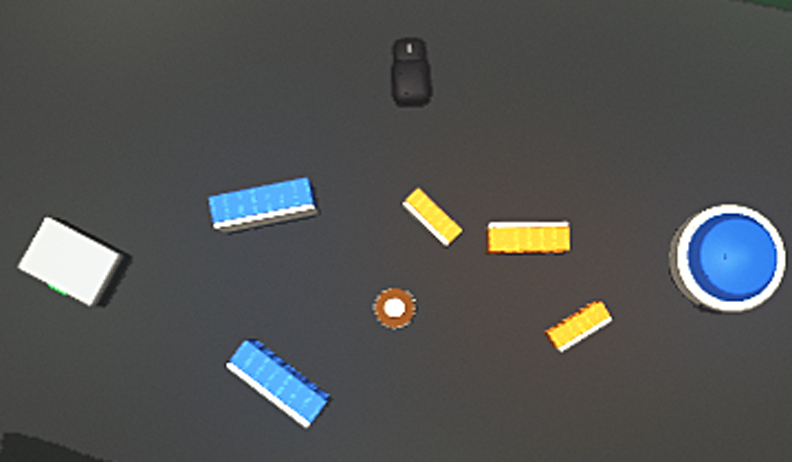

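Scene crop: blue look-alikes are at top px (261,204), r≈0.59 m, and (265,284), r≈0.35 m, so I take the first. Orange ones are at (381,218), the largest, plus the smaller (403,258) and (337,210), so I take the first. The blue's white base faces the robot, so it must be pushed toward −x. The orange's white base faces away, so it must be pushed toward +x. Next I fit the poses and check with an overlay.

```bash
cat > fit.py <<'E'
from h import *
from scipy.optimize import minimize
def box(x,y,a,L,T,H):
    c=np.array([[i*T/2,j*L/2,k] for k in (0,H) for i,j in((1,1),(1,-1),(-1,-1),(-1,1))])
    return R.from_euler('z',a).apply(c)+[x,y,0]
def hull(n,B):
    m=np.zeros((1600,2560),np.uint8); cv2.fillConvexPoly(m,cv2.convexHull((proj(n,B)*4).astype(np.float32)).astype(np.int32),1)
    return cv2.resize(m.astype(np.float32),(640,400),interpolation=cv2.INTER_AREA)
E
python3 - <<'E'
from fit import *
import plant
print([ (k,getattr(plant,k)) for k in dir(plant) if 'tip' in k.lower()])
ims={n:capture(n) for n in ('scene','top')}
def nearest(n,t,P):
    u=proj(n,[P])[0]; return min(outline_of(n,t),key=lambda o:np.hypot(*(np.argwhere(o['region']).mean(0)[::-1]-u)))['region']
for t,x0,D in (('rack_blue',(.556,.186,.15),(.14,.045,.085)),('rack_orange',(.52,-.185,3.14),(.11,.04,.07))):
    ms={n:nearest(n,t,[x0[0],x0[1],.05]) for n in ims}
    def cost(p): return sum(np.abs(hull(n,box(*p,*D))-ms[n]).sum()/ms[n].sum() for n in ms)
    best=min((minimize(cost,np.array(x0)+[0,0,d],method='Nelder-Mead',options=dict(initial_simplex=[np.array(x0)+[0,0,d]+e for e in np.vstack([np.zeros(3),np.diag([.02,.02,.15])])])) for d in(-.15,0,.15)),key=lambda r:r.fun)
    print(t,best.x.round(4),best.fun)
    for n in ims: print(n,ms[n].sum(),hull(n,box(*best.x,*D)).sum())
    for n in ims:
        cv2.polylines(ims[n],[proj(n,box(*best.x,*D)[4:]).astype(np.int32)],True,(255,0,0),1)
c=[cv2.resize(i,None,fx=3,fy=3,interpolation=cv2.INTER_CUBIC) for i in (ims['top'][175:275,220:420],ims['scene'][115:275,230:390])]
cv2.imwrite('pics/fit.png',np.vstack([c[0],cv2.resize(c[1],(600,480))[:300]])[:600,:,::-1])
E
```

```text
[('tip_reach', 0.022)]
rack_blue [0.5637 0.1914 0.2507] 0.20066584146574817
scene 1056 1079.625
top 871 825.0625
rack_orange [ 0.5244 -0.1848  3.1329] 0.24656073063446696
scene 1111 1186.875
top 513 538.9375
```

View pics/fit.png

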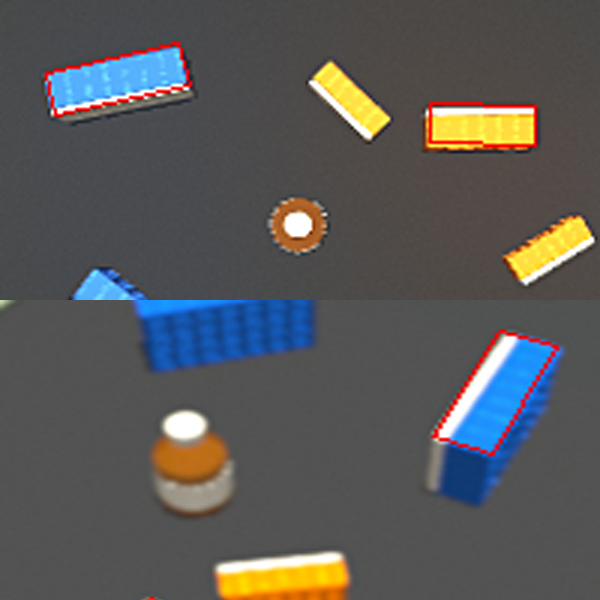

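Overlay confirms it: in the top half the red outline sits on the far blue rack, with its white edge toward the robot, and on the largest orange rack, with its white edge away. The fitted sizes agree. Now computing the first move.

```bash
cat > mv.py <<'E'
from h import *
import sys
def rel(P,yaw):
    s=read_state(); r=R.from_euler('xyz',s['tcp_rot']); 
    d=r.inv().apply(np.array(P)-s['tcp_pos'])/.75; w=(r.inv()*R.from_euler('xyz',[np.pi,0,yaw])).as_rotvec()/(np.pi/2)
    print('t',round(s['time_s'],2),'tcp',s['tcp_pos'].round(4),s['tcp_rot'].round(3),'F',s['wrist_force'].round(2),'op',round(s['opening'],2))
    print('row',d.round(3),w.round(3))
a=list(map(float,sys.argv[1:])); rel(a[:3],a[3])
E
python3 mv.py .636 .21 .25 3.39
```

```text
t 1.0 tcp [0.1889 0.5431 0.2533] [-3.142  0.     2.807] F [0.89 0.   0.12] op 1.0
row [-0.709 -0.224  0.004] [-0.    -0.    -0.371]
```

Emit:
play_rows:
  steps:
    - [-0.709,-0.224,0.004,0,0,-0.371,0.5]
    - [-0.709,-0.224,0.004,0,0,-0.371,0.5]
    - [-0.709,-0.224,0.004,0,0,-0.371,0.5]
    - [-0.709,-0.224,0.004,0,0,-0.371,0.5]
    - [-0.709,-0.224,0.004,0,0,-0.371,0.5]

```text
time_s: 1.42
tcp_pos: [0.3573, 0.4171, 0.2523]
tcp_rot: [3.142, 0.0, -2.886]
wrist_force: [0.6, 0.8, 1.3]
opening: 0.5
grasp_force: 0.0
```

```bash
python3 mv.py .636 .21 .25 3.39
```

```text
t 1.42 tcp [0.3573 0.4171 0.2523] [ 3.142  0.    -2.886] F [0.59 0.79 1.25] op 0.5
row [-0.29  -0.361  0.003] [0.    0.    0.004]
```

Emit:
play_rows:
  steps:
    - [-0.29,-0.361,0,0,0,0,0.5]
    - [-0.29,-0.361,0,0,0,0,0.5]
    - [-0.29,-0.361,0,0,0,0,0.5]
    - [-0.29,-0.361,0,0,0,0,0.5]
    - [-0.29,-0.361,0,0,0,0,0.5]

```text
time_s: 1.83
tcp_pos: [0.5238, 0.2913, 0.2523]
tcp_rot: [-3.142, 0.0, -2.894]
wrist_force: [0.6, 1.6, 0.4]
opening: 0.496
grasp_force: 0.0
```

```bash
python3 mv.py .636 .21 .16 3.39
```

```text
t 1.83 tcp [0.5238 0.2913 0.2523] [-3.142  0.    -2.894] F [0.57 1.63 0.4 ] op 0.5
row [-0.118 -0.142  0.123] [-0.  0. -0.]
```

Emit:
play_rows:
  steps:
    - [-0.118,-0.142,0,0,0,0,0.5]
    - [-0.118,-0.142,0,0,0,0,0.5]
    - [-0.118,-0.142,0,0,0,0,0.5]
    - [-0.118,-0.142,0,0,0,0,0.5]
    - [-0.118,-0.142,0.05,0,0,0,0.5]

```text
time_s: 2.25
tcp_pos: [0.6389, 0.2087, 0.219]
tcp_rot: [-3.141, 0.009, -2.899]
wrist_force: [1.9, 1.0, -0.0]
opening: 0.501
grasp_force: 0.0
```

```bash
python3 mv.py .636 .21 .09 3.39
```

```text
t 2.25 tcp [0.6389 0.2087 0.219 ] [-3.141  0.009 -2.899] F [ 1.93  0.99 -0.04] op 0.5
row [0.005 0.003 0.172] [-0.     0.006 -0.004]
```

Emit:
play_rows:
  steps:
    - [0,0,0.05,0,0,0,0.5]
    - [0,0,0.1,0,0,0,0.5]
    - [0,0,0.14,0,0,0,0.5]
    - [0,0,0.165,0,0,0,0.5]
    - [0,0,0.165,0,0,0,0.5]

```text
time_s: 2.67
tcp_pos: [0.6325, 0.2108, 0.0869]
tcp_rot: [-3.141, -0.006, -2.893]
wrist_force: [-0.1, 0.3, 0.0]
opening: 0.497
grasp_force: 0.0
```

```bash
python3 mv.py .603 .201 .09 3.39; python3 -c "
from h import *
im=capture('scene');cv2.imwrite('pics/s2.png',cv2.resize(im[40:240,250:500],None,fx=3,fy=3)[:,:,::-1])"
```

```text
t 2.67 tcp [0.6325 0.2108 0.0869] [-3.141 -0.006 -2.893] F [-0.12  0.27  0.01] op 0.5
row [ 0.041 -0.003 -0.004] [-0.001 -0.004 -0.   ]
```

View pics/s2.png

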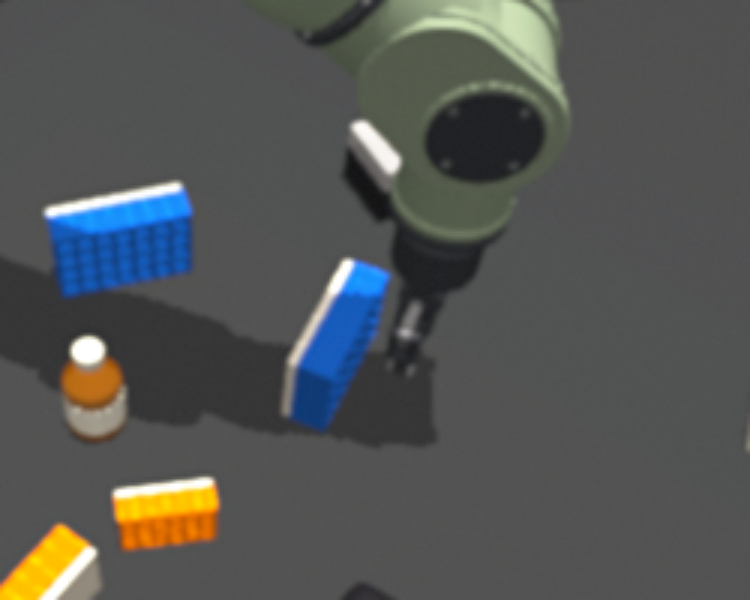

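The fingers (crop px ~405,345) stand on the well side of the upright blue rack, clear of it. Pushing gently.

Emit:
play_rows:
  steps:
    - [0.02,0,-0.003,0,0,0,0.5]
    - [0.034,0,-0.003,0,0,0,0.5]
    - [0.044,0,-0.003,0,0,0,0.5]
    - [0.052,0,-0.003,0,0,0,0.5]
    - [0.06,0,-0.003,0,0,0,0.5]

```text
time_s: 3.13
tcp_pos: [0.5912, 0.2007, 0.0954]
tcp_rot: [3.141, 0.003, -2.894]
wrist_force: [0.9, -0.4, 0.9]
opening: 0.497
grasp_force: 0.4
```

Emit:
play_rows:
  steps:
    - [0.01,0,0,0,0,0,0.5]
    - [0.02,0,0,0,0,0,0.5]
    - [0.03,0,0,0,0,0,0.5]
    - [0.037,0,0,0,0,0,0.5]
    - [0.044,0,0,0,0,0,0.5]

```text
time_s: 3.55
tcp_pos: [0.5589, 0.1926, 0.0946]
tcp_rot: [3.142, 0.002, -2.894]
wrist_force: [1.3, 0.3, 0.3]
opening: 0.499
grasp_force: 0.0
```

```bash
python3 mv.py .603 .201 .09 3.39; python3 -c "
from h import *
im=capture('scene');cv2.imwrite('pics/s3.png',cv2.resize(im[40:240,250:500],None,fx=3,fy=3)[:,:,::-1])"
```

```text
t 3.55 tcp [0.5589 0.1926 0.0946] [ 3.142e+00  2.000e-03 -2.894e+00] F [1.26 0.31 0.34] op 0.5
row [-0.06  -0.004  0.006] [ 0.     0.001 -0.   ]
```

View pics/s3.png

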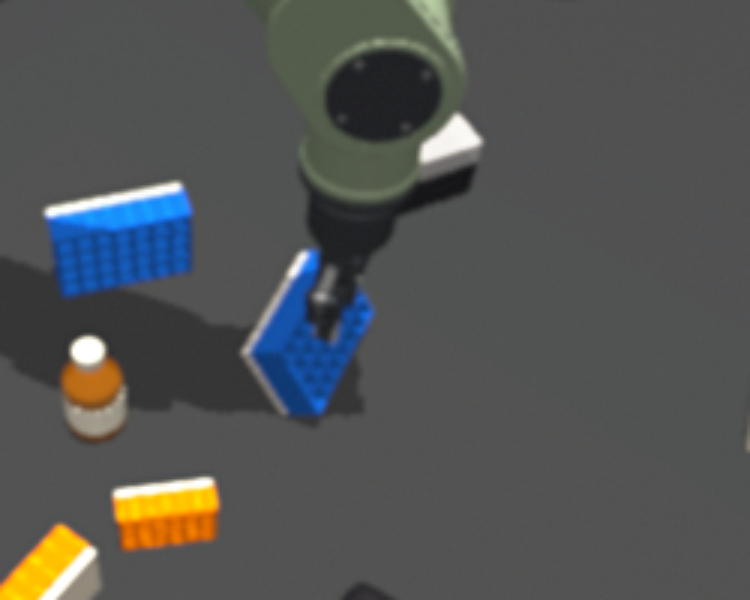

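The blue rack is past balance and falling (crop px ~310,340). I wait for it to settle, then lift and head to the orange rack.

Emit:
play_rows:
  steps:
    - [0,0,0,0,0,0,0.5]
    - [0,0,0,0,0,0,0.5]
    - [0,0,-0.05,0,0,0,0.5]
    - [0,0,-0.1,0,0,0,0.5]
    - [0,0,-0.14,0,0,0,0.5]

```text
time_s: 4.02
tcp_pos: [0.5589, 0.1925, 0.2005]
tcp_rot: [3.141, 0.001, -2.894]
wrist_force: [-0.4, -0.4, 0.3]
opening: 0.5
grasp_force: 0.0
```

```bash
python3 mv.py .463 -.185 .2 3.1416
```

```text
t 4.02 tcp [0.5589 0.1925 0.2005] [ 3.141e+00  1.000e-03 -2.894e+00] F [-0.42 -0.36  0.29] op 0.5
row [ 0.248 -0.457  0.   ] [0.    0.001 0.158]
```

Emit:
play_rows:
  steps:
    - [0.248,-0.457,0,0,0,0.158,0.5]
    - [0.248,-0.457,0,0,0,0.158,0.5]
    - [0.248,-0.457,0,0,0,0.158,0.5]
    - [0.248,-0.457,0,0,0,0.158,0.5]
    - [0.248,-0.457,0,0,0,0.158,0.5]

```text
time_s: 4.43
tcp_pos: [0.5067, -0.0111, 0.1984]
tcp_rot: [-3.141, 0.001, -3.141]
wrist_force: [0.9, -1.0, -0.2]
opening: 0.496
grasp_force: 0.0
```

```bash
python3 mv.py .463 -.185 .2 3.1416
```

```text
t 4.43 tcp [ 0.5067 -0.0111  0.1984] [-3.141e+00  1.000e-03 -3.141e+00] F [ 0.9  -0.98 -0.17] op 0.5
row [ 0.058 -0.232 -0.002] [-0.  0.  0.]
```

Emit:
play_rows:
  steps:
    - [0.058,-0.232,0,0,0,0,0.5]
    - [0.058,-0.232,0,0,0,0,0.5]
    - [0.058,-0.232,0,0,0,0,0.5]
    - [0.058,-0.232,0,0,0,0,0.5]
    - [0.058,-0.232,0,0,0,0,0.5]

```text
time_s: 4.85
tcp_pos: [0.4617, -0.1896, 0.1982]
tcp_rot: [-3.139, -0.001, 3.135]
wrist_force: [0.8, -0.4, -0.3]
opening: 0.501
grasp_force: 0.0
```

Emit:
play_rows:
  steps:
    - [0,0,0.05,0,0,0,0.5]
    - [0,0,0.1,0,0,0,0.5]
    - [0,0,0.14,0,0,0,0.5]
    - [0,0,0.16,0,0,0,0.5]
    - [0,0,0.16,0,0,0,0.5]

```text
time_s: 5.27
tcp_pos: [0.4629, -0.1831, 0.0755]
tcp_rot: [3.141, -0.004, -3.141]
wrist_force: [-0.2, 0.6, -0.8]
opening: 0.498
grasp_force: 0.0
```

```bash
python3 mv.py .493 -.185 .079 3.1416; python3 -c "
from h import *
im=capture('scene');cv2.imwrite('pics/s4.png',cv2.resize(im[80:280,180:430],None,fx=3,fy=3)[:,:,::-1])"
```

```text
t 5.27 tcp [ 0.4629 -0.1831  0.0755] [ 3.141 -0.004 -3.141] F [-0.2   0.6  -0.76] op 0.5
row [-0.04  -0.002 -0.005] [ 0.001 -0.002  0.   ]
```

View pics/s4.png

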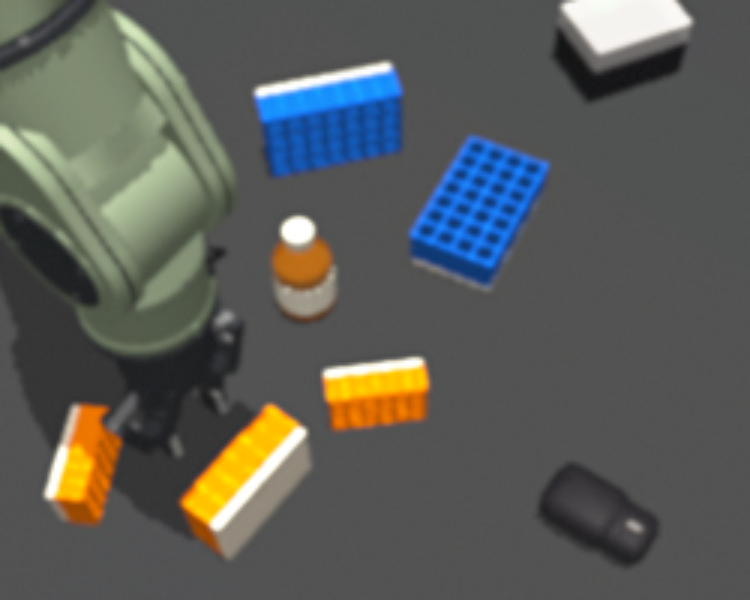

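The blue rack lies flat with wells up (crop px ~480,210). The fingers (px ~195,420) stand on the well side of the largest orange rack. Pushing toward +x.

Emit:
play_rows:
  steps:
    - [-0.015,0,-0.004,0,0,0,0.5]
    - [-0.028,0,-0.004,0,0,0,0.5]
    - [-0.036,0,-0.004,0,0,0,0.5]
    - [-0.044,0,-0.004,0,0,0,0.5]
    - [-0.052,0,-0.004,0,0,0,0.5]

```text
time_s: 5.73
tcp_pos: [0.5031, -0.1837, 0.082]
tcp_rot: [-3.141, 0.001, 3.141]
wrist_force: [-0.4, 0.9, 0.9]
opening: 0.501
grasp_force: 0.5
```

Emit:
play_rows:
  steps:
    - [-0.01,0,0,0,0,0,0.5]
    - [-0.02,0,0,0,0,0,0.5]
    - [-0.028,0,0,0,0,0,0.5]
    - [-0.035,0,0,0,0,0,0.5]
    - [-0.042,0,0,0,0,0,0.5]

```text
time_s: 6.15
tcp_pos: [0.5345, -0.1836, 0.0814]
tcp_rot: [-3.141, 0.0, 3.141]
wrist_force: [-0.3, 0.0, -0.1]
opening: 0.501
grasp_force: 0.0
```

Emit:
play_rows:
  steps:
    - [0,0,0,0,0,0,0.5]
    - [0,0,0,0,0,0,0.5]
    - [0,0,0,0,0,0,0.5]

```text
time_s: 6.4
tcp_pos: [0.5338, -0.1836, 0.0812]
tcp_rot: [-3.141, -0.0, 3.141]
wrist_force: [0.4, 0.9, -0.1]
opening: 0.505
grasp_force: 0.0
```

```bash
python3 mv.py .493 -.185 .079 3.1416; python3 -c "
from h import *
im=capture('scene');cv2.imwrite('pics/s5.png',cv2.resize(im[80:280,180:430],None,fx=3,fy=3)[:,:,::-1])"
```

```text
t 6.4 tcp [ 0.5338 -0.1836  0.0812] [-3.141 -0.     3.141] F [ 0.44  0.9  -0.12] op 0.5
row [ 0.054 -0.002  0.003] [-0. -0. -0.]
```

View pics/s5.png

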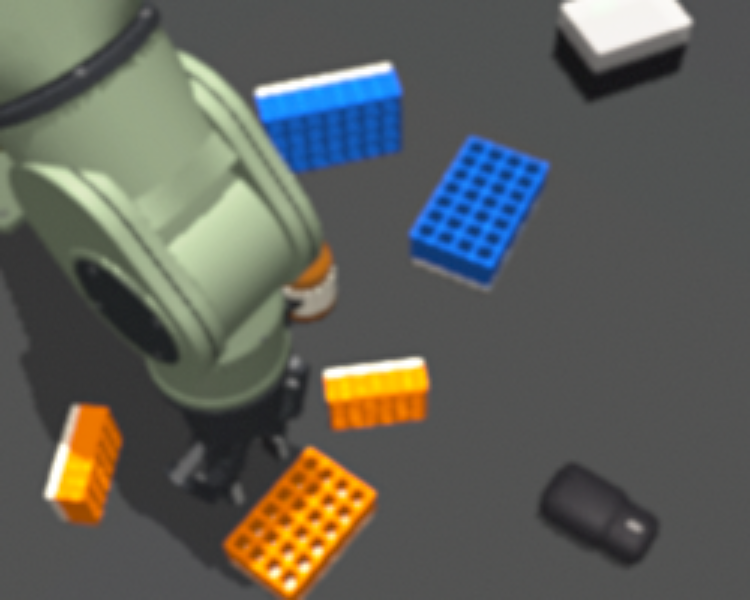

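The orange rack is flat with wells up too (crop px ~300,520). I lift clear and check both final poses.

Emit:
play_rows:
  steps:
    - [0,0,-0.05,0,0,0,0.5]
    - [0,0,-0.1,0,0,0,0.5]
    - [0,0,-0.15,0,0,0,0.5]
    - [0,0,-0.18,0,0,0,0.5]
    - [0,0,-0.18,0,0,0,0.5]

```text
time_s: 6.87
tcp_pos: [0.5353, -0.1839, 0.2207]
tcp_rot: [-3.14, 0.006, 3.141]
wrist_force: [0.3, -0.5, -0.2]
opening: 0.502
grasp_force: 0.0
```

```bash
python3 - <<'E'
from h import *
im=capture('scene');capture('top')
cv2.imwrite('pics/s6.png',cv2.resize(im[60:290,150:430],None,fx=2.6,fy=2.6)[:,:,::-1])
for n in('scene','top'):
  for t,z in(('rack_blue',.045),('rack_orange',.04),('bottle',.05),('mouse',.03),('tip_box',.07)):
    for o in outline_of(n,t): print(n,t,round(o['confidence'],2),ray(n,[np.argwhere(o['region']).mean(0)[::-1]],z).round(3)[0],o['rect'])
print(read_state()['tcp_pos'])
E
```

```text
scene rack_blue 0.92 [0.323 0.167 0.045] [269.0, 98.3, 312.0, 137.1]
scene rack_blue 0.8 [0.506 0.161 0.045] [316.8, 127.6, 363.3, 175.3]
scene rack_orange 0.84 [ 0.558 -0.053  0.04 ] [289.4, 199.6, 321.6, 224.6]
scene rack_orange 0.68 [ 0.59  -0.189  0.04 ] [253.3, 231.6, 306.4, 283.3]
scene rack_orange 0.62 [ 0.407 -0.264  0.04 ] [200.0, 213.4, 223.2, 255.6]
scene bottle 0.78 [0.427 0.005 0.05 ] [269.1, 154.7, 293.6, 187.1]
scene mouse 0.58 [ 0.77  -0.022  0.03 ] [359.0, 235.2, 396.7, 269.5]
scene tip_box 0.73 [0.495 0.427 0.07 ] [365.8, 74.7, 407.5, 114.1]
scene tip_box 0.7 [ 0.776 -0.04   0.07 ] [357.2, 235.3, 399.9, 269.7]
top rack_blue 0.78 [0.495 0.177 0.045] [243.3, 207.7, 290.0, 243.9]
top rack_blue 0.68 [0.313 0.166 0.045] [243.9, 266.1, 288.0, 301.5]
top rack_orange 0.62 [ 0.548 -0.047  0.04 ] [324.6, 194.5, 352.5, 220.1]
top rack_orange 0.57 [ 0.586 -0.144  0.04 ] [360.5, 190.2, 376.8, 215.7]
top bottle 0.65 [0.419 0.004 0.05 ] [310.8, 239.7, 331.1, 261.5]
top mouse 0.57 [ 0.762 -0.012  0.03 ] [319.3, 127.0, 337.2, 161.2]
top mouse 0.42 [ 0.587 -0.145  0.03 ] [358.6, 189.8, 375.4, 216.2]
top tip_box 0.62 [0.475 0.456 0.07 ] [145.9, 205.3, 200.7, 249.9]
[ 0.53410141 -0.18346364  0.21598914]
```

View pics/s6.png

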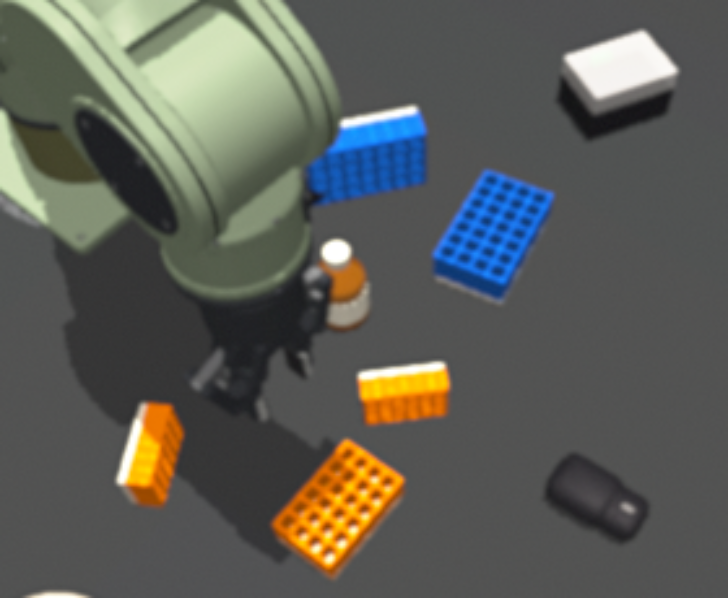

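Both racks are flat with wells up, moved about 65 mm. The arm is clear, and the other objects have not moved.

```bash
python3 -c "
from plant import *
print(job_done())"
```

```text
the job is handed in; nothing more can be done
None
```

Both racks were tipped gently onto their white bases with wells up, each about 65 mm from where it stood; the bottle, tip box and mouse measured unmoved, the centrifuge was not approached, and the job is handed in (no verdict was returned).

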